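# Unclamp the air cleaner lid and hold it open

### The arm

A 6-joint arm with a two-finger parallel gripper is mounted at the origin on the work surface. World frame = base frame: x ahead of the robot, y to its left, z up, the work surface at z = 0. Lengths are in m, angles in degrees, forces in N, time in s.
With the tool pointing down it reaches from about 0.3 to 0.75 m from the base axis. Payload 8.5 kg.
Tool frame: the origin (TCP) lies at the very end of the fingers, on their centre line; the grasp point (between the pads) lies 19 mm behind it (env.pinch_z is the distance from the TCP to the grasp point, in m); z points along the fingers, y is the line along which they close (so a half turn about z gives the same grasp; the last joint's range is limited). The gripper opens to 85 mm and grips with 20 to 120 N. Pads are 22 mm wide; open, the fingers measure 114 mm over their backs; the gripper's body (76 mm by 85 mm) begins 54 mm behind the grasp point. The pads swing forward as they close: fully open they stand 13 mm farther back than shut.
Start: joints at [50.976, 21.807, 74.336, -0, 83.858, -12.336], TCP at [0.247, 0.491, 0.231] pointing down, gripper open.
Joint ranges: [-178.18, 178.18], [-50.72, 133.34], [12.68, 142.11], [-81.47, 261.47], [9.98, 163.14], [-165.26, 165.26]. Speed limits (degrees/s): [136.94, 136.94, 180, 180, 180, 180].

### API

Orientations are given as a 3x3 rotation matrix whose columns are the frame's x, y, z axes.
In Python, from rig import env, viewer gives the robot as it stands.
- The arm moves only by the tool drive_tool, never from a script. Its argument "series" is a list of rows, each a list of 3 entries, a list of its own where there are three numbers: the shift along the tool's x, y, z in m, then the turn about the tool's z in degrees, then the finger opening in m, from 0 to 0.0854. A call has 1 to 20 rows; each row is the pose to reach, as a shift and turn from the pose commanded when the call began, along the tool's axes at that moment; what a row does not reach only later rows make up. A row lasts 1/10 s, in which the tool goes at most 50 mm and 8.59 degrees, less where a joint would pass 70% of its speed; a pose out of reach is approached as far as the arm can. A call with a gripper value outside its range is refused whole. The fingers move at their own pace and stop on an object; "newtons" is the grip in N (left out, the last holds). Time passes only in rows, so rows that repeat a pose let the fingers close. It gives the time, the measured TCP pose, the force, the opening and the grip force at its end, in the units of the state.
- env.observe(): the state, without advancing time (a new reading comes with each control period).
- viewer.get_image(name): name is "side" or "top" or "wrist"; returns a dict with "img" (420x560x3 uint8, red, green, blue), "depth" (420x560 float32, m along the optical axis (not along the pixel's ray), 0 where there is no reading), "camera_matrix" (3x3 intrinsics, pixels), "distortion" ([k1, k2, p1, p2, k3] as OpenCV has them; the pictures are not rectified), "rvec" (rotation vector, rad) and "tvec" (3), from world to camera coordinates, as OpenCV has them. Camera axes: x right, y down, z forward; pixel columns grow to the right and rows downward; lengths in m; the calibration is good to about 2 mm. A picture is of the moment at which its call begins.
- env.close_job(): hands the job in; it is judged then, once.
The state is a dict: "time_s": time; "q": joint angles; "qvel": joint speeds; "joint_efforts": joint torques, N m; "position": TCP position; "tool_rot": TCP orientation; "ft_force": force on the tool from outside, world axes, zero at the start; "wrist_torque": the same for the moment, N m; "grip_width": finger opening in m; "gripper_force": force on a finger pad.
Only numpy, scipy, OpenCV 4.12 (cv2) and the standard library are available. Lean on these libraries where they do the work, as an engineer would, in place of code of your own. Each camera call takes 0.05 s, during which the arm holds its last target. There are 200 camera calls.

### The job

Free the red lid of the engine air cleaner box: turn both brass wing nuts a quarter turn anticlockwise, so that their steel straps lie along the front edge clear of the lid. Then lift the sprung lid and hold it open at about 50 degrees from shut so the filter can be inspected; finish while still holding it there, for it springs shut if let go, with nothing else propping it. Leave the parts and tools lying on the bench where they are.

Things in the scene. Friction and masses are not known exactly. Their poses are not given: they have to be found in the camera images.
- airbox: Air cleaner, fixed to the bench: black open tub 180 (x) x 260 (y) x 100 mm on a 6 mm steel plate 240 x 300, orange filter inside, duct stubs on both sides (340 mm overall along y). Origin: centre of the plate's underside, on the bench. x points from the front (nuts and lid bar) to the hinge side, y to the left seen from the front, z up. It can stand turned by up to 20 degrees.
- lid (a joint): Angle of the lid, rad: 0 shut, growing as it opens upward about the hinge at the back (+x of the airbox) rim, stop at 1.5; 50 degrees is 0.87. Red plate 180 x 260 x 8 mm, 0.3 to 0.55 kg; weight and a spring shut it from any angle: lifting by the bar takes 3 to 6 N. While a strap lies over its front edge it cannot be lifted.
- lid_hinge (a point): Middle of the lid's hinge line, 107 mm above the bench, 90 mm behind the airbox centre. Its axes move with the lid: x from the front edge to the hinge, y along the hinge line (parallel to the airbox's y), z out of the upper face. The underside is at z 0, the upper face at z 8 mm, the front edge at x -180 mm.
- lid_handle (a point): Middle of the straight round steel bar on the lid, 12 mm thick, 90 mm long along y, on a post at each end; at x -150, z 43 mm in the axes of lid_hinge, so its centre is 35 mm above the lid's upper face, 29 mm clear beneath it. Moves and turns with the lid.
- nut_left (a joint): Turn of the left wing nut about the vertical, rad: 0 with the strap pointing to the hinge side, over the lid; grows anticlockwise seen from above; stop at 1.75. Starts between 0 and 0.25; at 1.57 the strap lies along the lid's front edge; below about 1.3 it still overlaps the lid. Takes about 0.06 N m and stays where it is left.
- nut_left_grip (a point): Left (+y) wing nut: centre of its upright brass wings, on the turning axis, 31.5 mm above the shut lid's upper face, 147 mm above the bench, 22 mm in front of the lid's front edge. The wings make a blade 46 mm long along the point's x, 10 mm thick along y, 15 mm up and down from here. The strap, fixed to the nut, reaches 45 mm from the axis along +x, 18 wide, 6 thick, 1.5 mm above the lid.
- nut_right (a joint): Turn of the right wing nut, the same as nut_left, also anticlockwise.
- nut_right_grip (a point): Right wing nut (at the -y corner of the airbox front), the same as nut_left_grip. When turned its strap points to the left, towards the middle of the front edge.
- wrench_grip (a point): Bystander: steel wrench 170 mm long lying in front of the airbox; point on its handle.
- screwdriver_grip (a point): Bystander: screwdriver with yellow handle, 200 mm long, lying; point on its handle.
- spray_can_mid (a point): Bystander: blue can, 60 mm across, 140 mm tall, standing beside the box; its centre.
- piston_mid (a point): Bystander: aluminium piston, 60 mm across, 52 mm tall; its centre.
- bearing_mid (a point): Bystander: steel bearing ring, 64 mm across, 18 mm tall; its centre.
- carton_mid (a point): Bystander: cardboard carton with a red band, 70 x 90 x 50 mm; its centre.

How it is judged (in metres and radians):
On the way, in this order (a step that is already met when the one before it is completed fails the run):
1. both wing nuts are turned about a quarter turn anticlockwise (over 77 degrees), their straps clear of the lid (value of joint each of nut_left, nut_right above 1.35 rad), for 0.2 s.
2. the lid is lifted by the fingers, past 15 degrees (value of joint lid above 0.26 rad and contact force between the fingers and lid above 0.5 N), for 0.2 s.
At the end, for the whole second after the job is handed in: The gripper's fingers still hold the lid (contact over 0.8 N), at rest and open between 42 and 57 degrees (0.74 to 1.0 rad), with none of the loose things touching it; both wing nuts stand turned by more than 77 degrees (1.35 rad) (all of step 1 and value of joint lid between 0.74 and 1 rad and velocity of joint lid between -0.1 and 0.1 rad/s and contact force between the fingers and lid above 0.8 N and contact force between lid and wrench below 0.2 N and contact force between lid and screwdriver below 0.2 N and contact force between lid and spray_can below 0.2 N and contact force between lid and piston below 0.2 N and contact force between lid and bearing below 0.2 N and contact force between lid and carton below 0.2 N); the arm keeps its last pose, push and grip.
It fails at once if one of the bystanders (wrench, screwdriver, can, piston, bearing, carton) is moved by more than 30 mm (distance of any of wrench_grip, screwdriver_grip, spray_can_mid, piston_mid, bearing_mid, carton_mid from where it was at the start of the episode above 0.03 m).
It also fails if it takes over 54 s, if anything falls off the work surface, if the arm or the gripper's body presses on something with over 40 N, if the wrist force passes 120 N, or if a joint passes its speed limit or range.

## Working session

There is one attempt and no reset: what is moved stays moved. The work goes in short steps, Python scripts to look and compute and a tool call to move; the robot and the scene stay as the last step left them, time stands still between calls to the robot, and variables do not carry over. Pictures are saved under pics/ and viewed, at most 10 in all, crops included, and the job is handed in when it is done.

Besides the shell and the picture viewer there is one more tool, called after "Emit:" as name(argument=value, ...), one argument or row to a line, values as JSON. drive_tool: Moves the arm, as the interface text tells. Its arguments: {"type":"object","properties":{"series":{"type":"array"},"newtons":{"type":"number"}},"required":["series"]}

```bash
mkdir -p pics
cat > h.py <<'E'
import numpy as np, cv2
from rig import env, viewer
def snap(name,fn):
    d=viewer.get_image(name); cv2.imwrite('pics/'+fn+'.png',d['img'][:,:,::-1]); np.savez('pics/'+fn+'.npz',**d); return d
def pix2w(d,u,v,z=None):
    p=cv2.undistortPoints(np.array([[[u,v]]],float),d['camera_matrix'],d['distortion'])[0,0]
    R=cv2.Rodrigues(d['rvec'])[0]; t=np.ravel(d['tvec']); r=np.array([p[0],p[1],1.])
    if z is None:
        return R.T@(r*d['depth'][int(round(v)),int(round(u))]-t)
    c=-R.T@t; w=R.T@r; return c+w*(z-c[2])/w[2]
E
python3 - <<'E'
from h import *
for n in ('top','side'): 
    d=snap(n,n+'1')
    big=cv2.resize(d['img'][:,:,::-1],(800,600)); cv2.imwrite('pics/'+n+'1b.png',big)
s=env.observe(); print(s)
E
```

```text
{'time_s': 0.1, 'q': array([ 5.09744591e+01,  2.18369885e+01,  7.43797294e+01,  9.10995012e-04,
        8.38596599e+01, -1.23370601e+01]), 'qvel': array([ 0.05602592, -0.02988144, -0.24331482,  0.09846214,  0.12948629,
       -0.0332362 ]), 'joint_efforts': array([ 2.43991024e-03, -4.49215972e+01, -2.31658655e+01, -2.17966221e-04,
        3.62161452e-03,  2.82082944e-06]), 'position': array([0.24686106, 0.49118342, 0.23077887]), 'tool_rot': array([[-8.93460809e-01,  4.49140355e-01, -8.51653946e-04],
       [ 4.49141062e-01,  8.93460270e-01, -1.02564061e-03],
       [ 3.00262378e-04, -1.29888245e-03, -9.99999111e-01]]), 'ft_force': array([-0.23586681, -0.42212552, -0.05105787]), 'wrist_torque': array([-0.03978586, -0.03207482,  0.00851223]), 'gripper_force': 0.0, 'grip_width': 0.08530286161949802}
```

View pics/top1b.png

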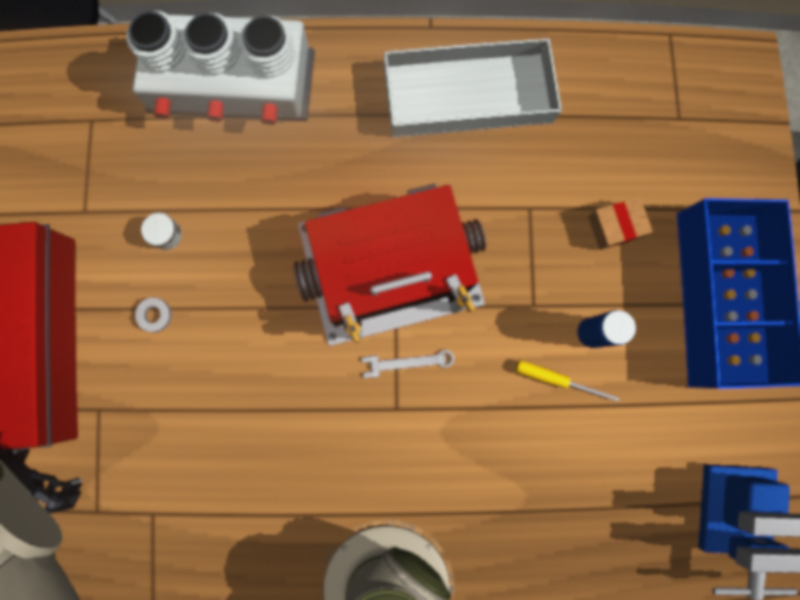

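View pics/side1b.png

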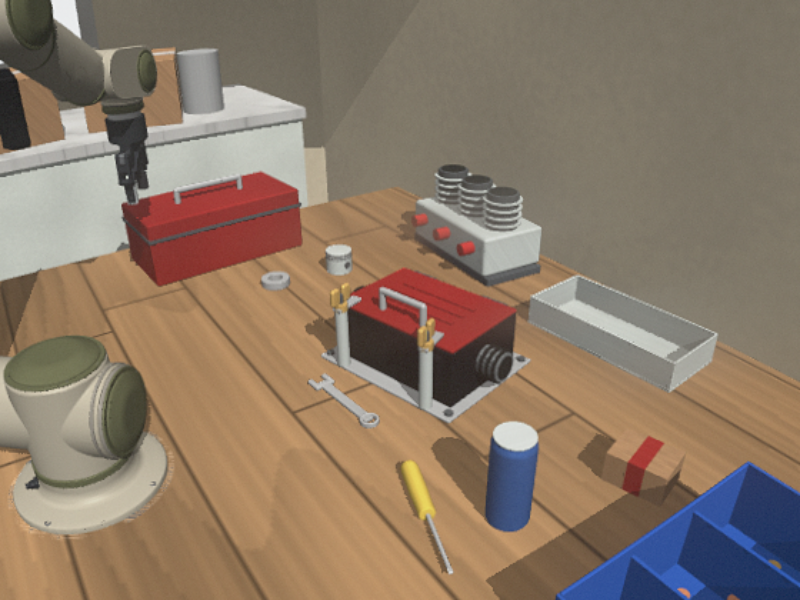

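The top view shows the airbox turned about 13° with the nuts at (353,322) and (463,295) and the bar between (372,291) and (431,276). All of these are at 800-px scale.

Run:
```python
from h import *
d=dict(np.load('pics/top1.npz'))
c=d['img'][120:250,195:350,::-1]; cv2.imwrite('pics/topc.png',cv2.resize(c,None,fx=4.6,fy=4.6,interpolation=cv2.INTER_CUBIC))
k=.7
for n,u,v,z in [('FL',322,322,.115),('FR',478,287,.115),('BR',450,187,.115),('BL',305,222,.115),('nl',353,322,.15),('nr',463,295,.15),('h1',373,291,.156),('h2',431,277,.156)]:
    print(n,pix2w(d,u*k,v*k,z).round(4),pix2w(d,u*k,v*k).round(4))
```

```text
FL [0.4714 0.1027 0.115 ] [0.4807 0.114  0.0005]
FR [ 0.5285 -0.1595  0.115 ] [ 0.5438 -0.177   0.0029]
BR [ 0.7028 -0.116   0.115 ] [ 0.7033 -0.1161  0.1135]
BL [0.6423 0.1328 0.115 ] [0.6422 0.1327 0.1153]
nl [0.4682 0.0494 0.15  ] [0.468  0.0492 0.1533]
nr [ 0.5108 -0.1291  0.15  ] [ 0.5097 -0.128   0.1588]
h1 [0.5175 0.0168 0.156 ] [0.5181 0.0169 0.1515]
h2 [ 0.5397 -0.0771  0.156 ] [ 0.5464 -0.0805  0.1127]
```

View pics/topc.png

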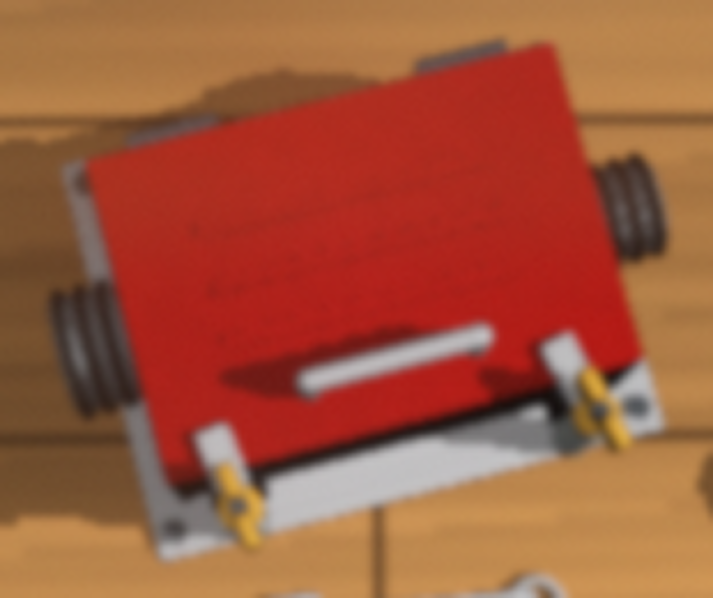

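The crop gives the lid corners as BL(88,162), BR(552,43), FR(642,358) and FL(175,490). The nut centres are (240,506) and (601,409), and the bar runs from (308,382) to (485,336).

Run:
```python
from h import *
d=dict(np.load('pics/top1.npz'))
P={}
for n,u,v,z in [('BL',88,162,.115),('BR',552,43,.115),('FR',642,358,.115),('FL',175,490,.115),('nl',240,506,.150),('nr',601,409,.150),('h1',308,382,.156),('h2',485,336,.156),('sl',213,432,.1225),('sr',560,340,.1225),('wl1',222,470,.16),('wl2',252,543,.16),('wr1',583,372,.16),('wr2',622,446,.16)]:
    P[n]=pix2w(d,u/4.6+195-.4,v/4.6+120-.4,z); print(n,P[n].round(4))
yaw=lambda a,b:np.degrees(np.arctan2(*(P[b]-P[a])[[1,0]]))
# plane directions
print('lid y dir',yaw('BR','BL')-90,yaw('FR','FL')-90,'x',yaw('FL','BL'),yaw('FR','BR'),'nuts',yaw('nr','nl')-90,'bar',yaw('h2','h1')-90)
print('straps',yaw('nl','sl'),yaw('nr','sr'),'wings',yaw('wl2','wl1'),yaw('wr2','wr1'))
print('nut sep',np.linalg.norm(P['nl']-P['nr']),'mid',(P['nl']+P['nr'])/2,'bar mid',(P['h1']+P['h2'])/2,'lid c',sum(P[k] for k in('BL','BR','FR','FL'))/4)
```

```text
BL [0.6437 0.1322 0.115 ]
BR [ 0.7078 -0.1151  0.115 ]
FR [ 0.537  -0.1586  0.115 ]
FL [0.4696 0.0855 0.115 ]
nl [0.4586 0.0501 0.15  ]
nr [ 0.506  -0.1317  0.15  ]
h1 [0.52   0.0158 0.156 ]
h2 [ 0.5427 -0.0732  0.156 ]
sl [0.4988 0.0653 0.1225]
sr [ 0.5456 -0.1148  0.1225]
wl1 [0.4758 0.0585 0.16  ]
wl2 [0.4395 0.0438 0.16  ]
wr1 [ 0.5235 -0.1218  0.16  ]
wr2 [ 0.4862 -0.1405  0.16  ]
lid y dir 14.530880200306981 15.430876563154442 x 15.03025450367408 14.301999778251114 nuts 14.630938539001534 bar 14.31216936671757
straps 20.692906788292515 23.10905417591396 wings 22.170657618598135 26.59458700586906
nut sep 0.18794859602146627 mid [ 0.482292   -0.04078823  0.15      ] bar mid [ 0.53132645 -0.02873658  0.156     ] lid c [ 0.58951344 -0.01401245  0.115     ]
```

Emit:
drive_tool(
  series=[
    [[-0.3875,-0.2988,0],131.8,0.06],
    [[-0.3875,-0.2988,0],131.8,0.06],
    [[-0.3875,-0.2988,0],131.8,0.06],
    [[-0.3875,-0.2988,0],131.8,0.06],
    [[-0.3875,-0.2988,0],131.8,0.06],
    [[-0.3875,-0.2988,0],131.8,0.06],
    [[-0.3875,-0.2988,0],131.8,0.06],
    [[-0.3875,-0.2988,0],131.8,0.06],
    [[-0.3875,-0.2988,0],131.8,0.06],
    [[-0.3875,-0.2988,0],131.8,0.06],
    [[-0.3875,-0.2988,0],131.8,0.06],
    [[-0.3875,-0.2988,0],131.8,0.06],
    [[-0.3875,-0.2988,0],131.8,0.06],
    [[-0.3875,-0.2988,0],131.8,0.06],
    [[-0.3875,-0.2988,0],131.8,0.06],
    [[-0.3875,-0.2988,0],131.8,0.06],
    [[-0.3875,-0.2988,0],131.8,0.06],
    [[-0.3875,-0.2988,0],131.8,0.06],
    [[-0.3875,-0.2988,0],131.8,0.06],
  ],
  newtons=40,
)

```text
time_s: 2.0
position: [0.459, 0.0504, 0.2313]
tool_rot: [[0.93, 0.368, -0.0], [0.368, -0.93, 0.0], [-0.0, -0.0, -1.0]]
ft_force: [0.0, -0.7, 0.8]
grip_width: 0.0601
gripper_force: 0.0
```

Run:
```python
from h import *
d=snap('wrist','w1'); cv2.imwrite('pics/w1b.png',cv2.resize(d['img'][:,:,::-1],(800,600)))
s=env.observe(); print(s['time_s'],s['position'],s['q'],s['tool_rot'].round(4))
```

```text
2.05 [0.45899797 0.05040018 0.23127103] [-8.47513886e+00  1.29356776e+01  8.74931913e+01 -6.69514983e-04
  7.95792192e+01  5.99571039e+01] [[ 9.300e-01  3.676e-01 -1.000e-04]
 [ 3.676e-01 -9.300e-01  0.000e+00]
 [-1.000e-04 -1.000e-04 -1.000e+00]]
```

View pics/w1b.png

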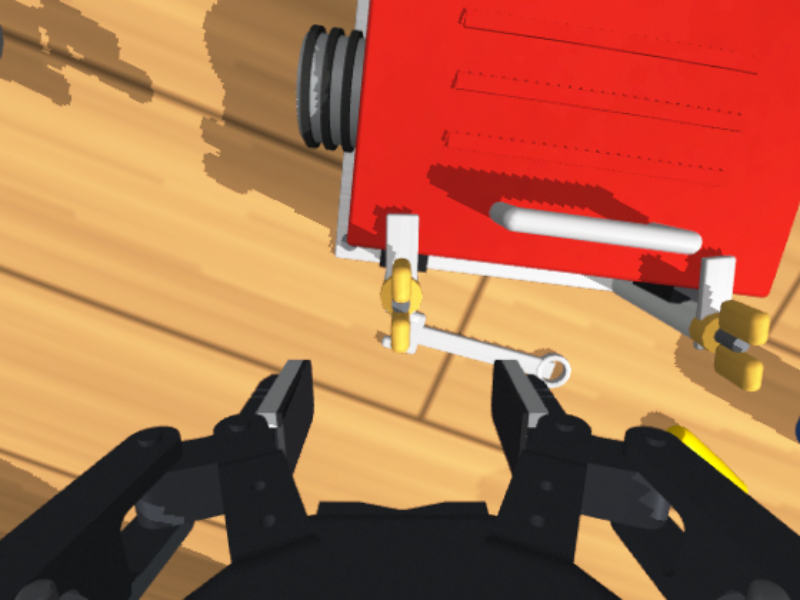

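In the wrist view the left wings lie vertically in the image from (402,262) to (400,348), aligned with the fingers. The right wings run from (745,322) to (738,370).

Run:
```python
from h import *
d=dict(np.load('pics/w1.npz'))
R=env.observe()['tool_rot'];p=env.observe()['position']
for n,u,v,z in [('l1',402,263,.162),('l2',400,322,.162),('lmid',401,304,None),('l1d',402,280,None),('l2d',400,335,None),('r1d',745,325,None),('r2d',740,370,None),('r1',770,318,.162),('r2',760,363,.162)]:
    w=pix2w(d,u*.7,v*.7,z); print(n,w.round(4),'tool',(R.T@(w-p)).round(4))
```

```text
l1 [0.4831 0.0596 0.162 ] tool [0.0258 0.0003 0.0693]
l2 [0.455  0.0496 0.162 ] tool [-0.004  -0.0007  0.0693]
lmid [0.4593 0.0508 0.1457] tool [ 0.0005 -0.0002  0.0856]
l1d [0.4751 0.0565 0.1611] tool [0.0172 0.0003 0.0701]
l2d [0.4483 0.047  0.161 ] tool [-0.0112 -0.0007  0.0703]
r1d [ 0.5176 -0.122   0.1538] tool [-0.0088  0.1818  0.0774]
r2d [ 0.4945 -0.134   0.154 ] tool [-0.0347  0.1845  0.0772]
r1 [ 0.5259 -0.125   0.162 ] tool [-0.0022  0.1877  0.0693]
r2 [ 0.5029 -0.1344  0.162 ] tool [-0.0271  0.188   0.0693]
```

Emit:
drive_tool(
  series=[
    [[0,0,0.04],0,0.06],
    [[0,0,0.08],0,0.06],
    [[0,0,0.098],0,0.06],
    [[0,0,0.098],0,0.03],
    [[0,0,0.098],0,0.0],
    [[0,0,0.098],0,0.0],
    [[0,0,0.098],0,0.0],
    [[0,0,0.098],0,0.0],
    [[0,0,0.098],0,0.0],
  ],
  newtons=40,
)

```text
time_s: 2.95
position: [0.4593, 0.0511, 0.1347]
tool_rot: [[0.93, 0.367, 0.002], [0.367, -0.93, 0.001], [0.003, -0.0, -1.0]]
ft_force: [-1.9, 6.0, 5.7]
grip_width: 0.0091
gripper_force: 40.1
```

Emit:
drive_tool(
  series=[
    [[0,0,0],-8,0],
    [[0,0,0],-16,0],
    [[0,0,0],-24,0],
    [[0,0,0],-32,0],
    [[0,0,0],-40,0],
    [[0,0,0],-48,0],
    [[0,0,0],-56,0],
    [[0,0,0],-64,0],
    [[0,0,0],-72,0],
    [[0,0,0],-80,0],
    [[0,0,0],-86,0],
    [[0,0,0],-86,0],
    [[0,0,0],-86,0],
  ],
)

```text
time_s: 4.25
position: [0.4594, 0.0513, 0.1347]
tool_rot: [[-0.301, 0.954, 0.002], [0.954, 0.301, 0.002], [0.001, 0.003, -1.0]]
ft_force: [-0.9, 5.6, 5.0]
grip_width: 0.0092
gripper_force: 40.1
```

Run:
```python
from h import *
s=env.observe(); R=s['tool_rot'];p=s['position']
# right nut: axis, target tool y dir -65 deg
t=np.array([.507,-.131,p[2]]); print(R.round(3),p,s['wrist_torque'],s['q'],(R.T@(t-p)).round(4), 'yaw y',np.degrees(np.arctan2(R[1,1],R[0,1])))
```

```text
[[-0.301  0.954  0.002]
 [ 0.954  0.301  0.002]
 [ 0.001  0.003 -1.   ]] [0.45940062 0.05125803 0.13473185] [1.11897215 0.21977589 0.08723617] [ -8.42214136  19.066542    96.7528993    0.12162312  64.05449907
 -26.00683616] [-0.1881 -0.0095 -0.0002] yaw y 17.531542324562814
```

Emit:
drive_tool(
  series=[
    [[0,0,0],0,0.05],
    [[0,0,0],0,0.05],
    [[0,0,0],0,0.05],
    [[0,0,-0.04],0,0.05],
    [[0,0,-0.08],0,0.06],
    [[-0.04,0,-0.08],8.5,0.06],
    [[-0.08,-0.005,-0.08],17,0.06],
    [[-0.12,-0.0095,-0.08],25.5,0.06],
    [[-0.16,-0.0095,-0.08],34,0.06],
    [[-0.188,-0.0095,-0.08],42,0.06],
    [[-0.188,-0.0095,-0.08],50,0.06],
    [[-0.188,-0.0095,-0.08],58,0.06],
    [[-0.188,-0.0095,-0.08],66,0.06],
    [[-0.188,-0.0095,-0.08],74,0.06],
    [[-0.188,-0.0095,-0.08],82,0.06],
    [[-0.188,-0.0095,-0.08],82,0.06],
  ],
)

```text
time_s: 5.85
position: [0.5065, -0.1319, 0.2134]
tool_rot: [[0.903, 0.429, -0.0], [0.429, -0.903, -0.0], [-0.0, 0.0, -1.0]]
ft_force: [0.1, 0.1, 0.8]
grip_width: 0.0601
gripper_force: 0.0
```

Run:
```python
from h import *
d=snap('wrist','w2'); cv2.imwrite('pics/w2b.png',cv2.resize(d['img'][:,:,::-1],(800,600)))
s=env.observe(); print(s['time_s'],s['position'],s['q'],s['tool_rot'].round(4))
```

```text
5.9 [ 0.50651989 -0.13187908  0.21335442] [-2.75631291e+01  1.99578508e+01  8.03466237e+01 -7.07000374e-03
  7.96934390e+01  3.67620371e+01] [[ 9.013e-01  4.333e-01 -0.000e+00]
 [ 4.333e-01 -9.013e-01 -1.000e-04]
 [-1.000e-04  1.000e-04 -1.000e+00]]
```

View pics/w2b.png

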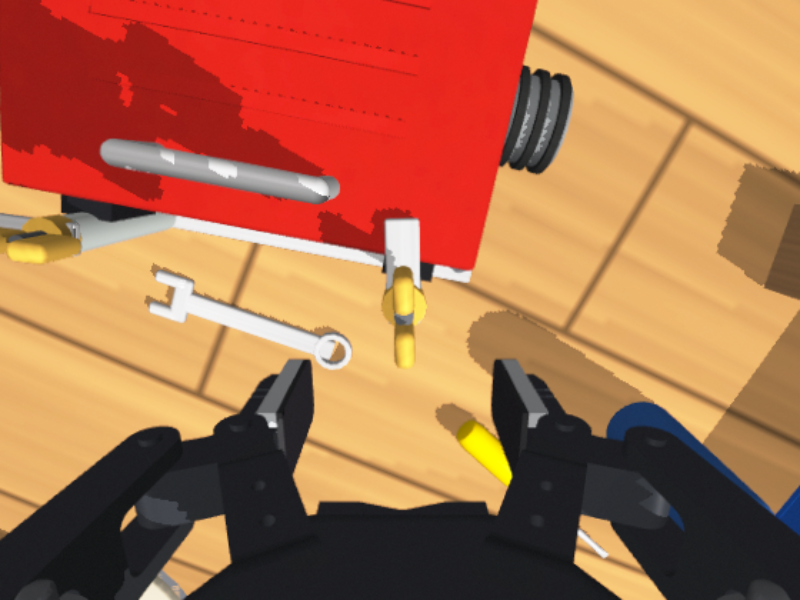

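The right wings lie vertically at column 403, aligned with the fingers. The left strap is off the lid.

Emit:
drive_tool(
  series=[
    [[0,0.0005,0.04],0,0.06],
    [[0,0.0005,0.0795],0,0.06],
    [[0,0.0005,0.0795],0,0.03],
    [[0,0.0005,0.0795],0,0],
    [[0,0.0005,0.0795],0,0],
    [[0,0.0005,0.0795],0,0],
    [[0,0.0005,0.0795],0,0],
    [[0,0.0005,0.0795],0,0],
  ],
)

```text
time_s: 6.7
position: [0.5075, -0.1323, 0.1359]
tool_rot: [[0.902, 0.431, 0.003], [0.431, -0.902, -0.001], [0.002, 0.003, -1.0]]
ft_force: [-0.9, 1.6, 6.3]
grip_width: 0.0093
gripper_force: 41.5
```

Emit:
drive_tool(
  series=[
    [[0,0,0],-8,0],
    [[0,0,0],-16,0],
    [[0,0,0],-24,0],
    [[0,0,0],-32,0],
    [[0,0,0],-40,0],
    [[0,0,0],-48,0],
    [[0,0,0],-56,0],
    [[0,0,0],-64,0],
    [[0,0,0],-72,0],
    [[0,0,0],-78,0],
    [[0,0,0],-82,0],
    [[0,0,0],-82,0],
    [[0,0,0],-82,0],
  ],
)

```text
time_s: 8.0
position: [0.5067, -0.1319, 0.1359]
tool_rot: [[-0.302, 0.953, 0.001], [0.953, 0.302, -0.0], [-0.001, 0.001, -1.0]]
ft_force: [-4.6, 3.2, 10.2]
grip_width: 0.0092
gripper_force: 42.0
```

Emit:
drive_tool(
  series=[
    [[0,0,0],0,0.05],
    [[0,0,0],0,0.05],
    [[0,0,0],0,0.05],
    [[0,0,-0.04],0,0.05],
    [[0,0,-0.07],0,0.05],
    [[0.03,0.019,-0.07],1,0.05],
    [[0.06,0.038,-0.07],2,0.05],
    [[0.0912,0.056,-0.07],3,0.05],
    [[0.0912,0.056,-0.07],3,0.05],
    [[0.0912,0.056,-0.07],3,0.05],
  ],
  newtons=30,
)

```text
time_s: 9.0
position: [0.5328, -0.028, 0.2038]
tool_rot: [[-0.252, 0.968, 0.0], [0.968, 0.252, -0.0], [-0.0, -0.0, -1.0]]
ft_force: [-0.1, -0.5, -0.2]
grip_width: 0.0501
gripper_force: 0.0
```

Run:
```python
from h import *
d=snap('wrist','w3'); cv2.imwrite('pics/w3b.png',cv2.resize(d['img'][:,:,::-1],(800,600)))
s=env.observe(); print(s['time_s'],s['position'],s['q'],s['tool_rot'].round(4))
```

```text
9.05 [ 0.53272912 -0.02870944  0.20380095] [-1.57990983e+01  2.14150858e+01  7.97215991e+01 -1.84404663e-02
  7.88602570e+01 -3.03328884e+01] [[-2.51e-01  9.68e-01 -0.00e+00]
 [ 9.68e-01  2.51e-01 -3.00e-04]
 [-3.00e-04 -1.00e-04 -1.00e+00]]
```

View pics/w3b.png

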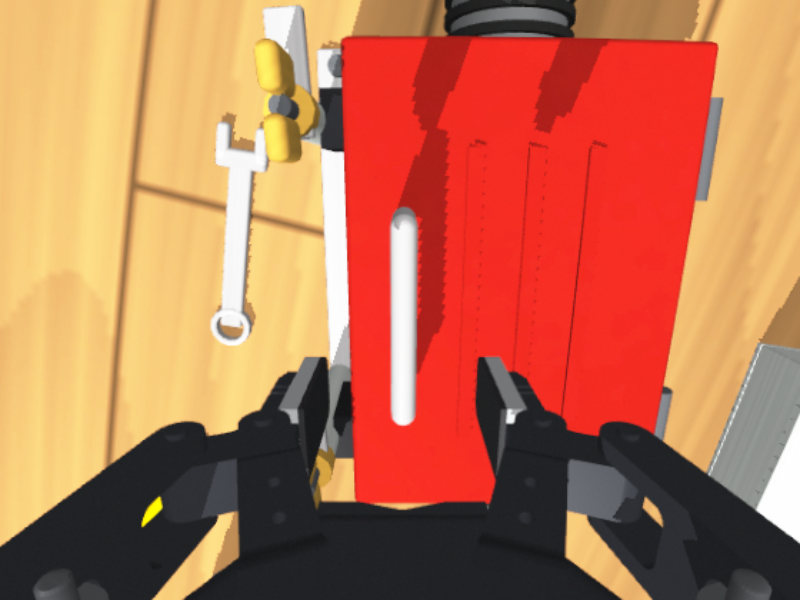

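The bar is centred between the fingers at column 403, rows 212–422, and both straps are off the lid. I'll descend and grip.

Emit:
drive_tool(
  series=[
    [[0,0,0.035],0,0.05],
    [[0,0,0.068],0,0.05],
    [[0,0,0.068],0,0.03],
    [[0,0,0.068],0,0],
    [[0,0,0.068],0,0],
    [[0,0,0.068],0,0],
    [[0,0,0.068],0,0],
    [[0,0,0.068],0,0],
  ],
  newtons=40,
)

```text
time_s: 9.85
position: [0.5336, -0.0291, 0.137]
tool_rot: [[-0.25, 0.968, 0.003], [0.968, 0.25, -0.002], [-0.002, 0.002, -1.0]]
ft_force: [1.4, -5.8, 4.9]
grip_width: 0.0102
gripper_force: 39.5
```

Emit:
drive_tool(
  series=[
    [[0,0.002,-0.0065],0,0],
    [[0,0.0043,-0.0129],0,0],
    [[0,0.007,-0.0192],0,0],
    [[0,0.0097,-0.0254],0,0],
    [[0,0.013,-0.0314],0,0],
    [[0,0.0162,-0.0373],0,0],
    [[0,0.02,-0.043],0,0],
    [[0,0.0238,-0.0487],0,0],
    [[0,0.0238,-0.0487],0,0],
    [[0,0.0238,-0.0487],0,0],
    [[0,0.0238,-0.0487],0,0],
  ],
)

```text
time_s: 10.95
position: [0.554, -0.0237, 0.1841]
tool_rot: [[-0.25, 0.968, -0.005], [0.968, 0.25, -0.003], [-0.001, -0.006, -1.0]]
ft_force: [-6.1, -9.1, 1.6]
grip_width: 0.0105
gripper_force: 39.1
```

Forces are low. I'll continue from 20° to 50°.

Emit:
drive_tool(
  series=[
    [[0,0.004,-0.0055],0,0],
    [[0,0.0084,-0.0107],0,0],
    [[0,0.013,-0.0157],0,0],
    [[0,0.0178,-0.0205],0,0],
    [[0,0.0228,-0.0251],0,0],
    [[0,0.028,-0.0295],0,0],
    [[0,0.0334,-0.0337],0,0],
    [[0,0.0389,-0.0376],0,0],
    [[0,0.0446,-0.0413],0,0],
    [[0,0.0505,-0.0448],0,0],
    [[0,0.0565,-0.0479],0,0],
    [[0,0.0627,-0.0508],0,0],
    [[0,0.0627,-0.0508],0,0],
    [[0,0.0627,-0.0508],0,0],
    [[0,0.0627,-0.0508],0,0],
    [[0,0.0627,-0.0508],0,0],
  ],
)

```text
time_s: 12.55
position: [0.6149, -0.008, 0.2384]
tool_rot: [[-0.25, 0.968, -0.001], [0.968, 0.25, -0.003], [-0.003, -0.001, -1.0]]
ft_force: [-12.9, -6.6, 19.5]
grip_width: 0.0102
gripper_force: 41.0
```

Run:
```python
from h import *
d=snap('side','s2'); cv2.imwrite('pics/s2b.png',cv2.resize(d['img'][120:330,180:440,::-1],(780,630))[:600])
s=env.observe(); p=s['position']; print(s['time_s'],p,s['ft_force'],s['grip_width'],s['gripper_force'])
a=np.radians(14.6); ex=np.array([np.cos(a),np.sin(a)])
hx=np.array([.4830,-.0405])@ex+.202   # hinge along ex
bx=p[:2]@ex-hx; bz=p[2]+.0135-.107
print('r',np.hypot(bx,bz),'theta',np.degrees(np.arctan2(43,150)*-1+np.arctan2(bz,-bx)))
```

```text
12.6 [ 0.61495064 -0.00797951  0.23839216] [-12.38251494  -6.89438316  18.83759664] 0.010145476700039504 41.028390526771545
r 0.1592627784636847 theta 49.4774647693346
```

View pics/s2b.png

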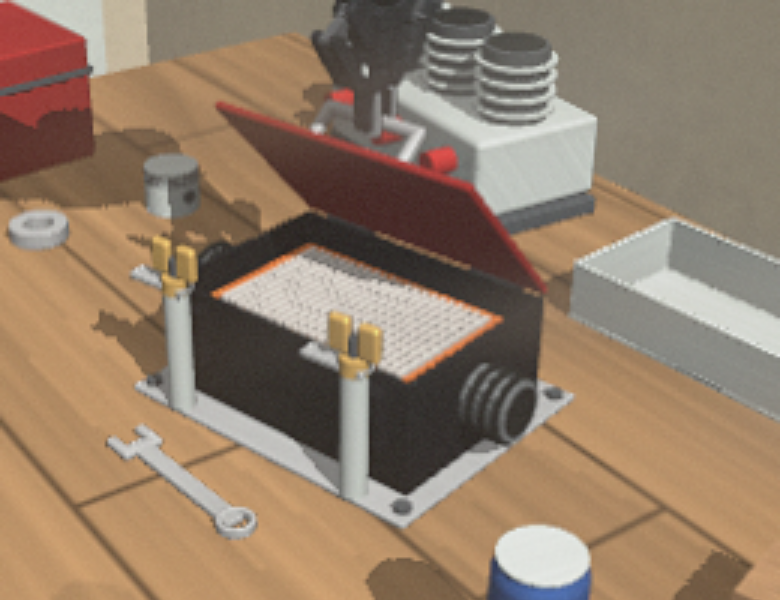

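The side view shows the lid held open at about 50° by the bar. Both straps lie along the front edge and the bystanders have not moved. I'll settle, then hand in.

Emit:
drive_tool(
  series=[
    [[0,0,0],0,0],
    [[0,0,0],0,0],
    [[0,0,0],0,0],
    [[0,0,0],0,0],
  ],
)

```text
time_s: 13.0
position: [0.615, -0.008, 0.2384]
tool_rot: [[-0.25, 0.968, -0.001], [0.968, 0.25, -0.003], [-0.003, -0.001, -1.0]]
ft_force: [-12.4, -7.7, 19.9]
grip_width: 0.01
gripper_force: 41.0
```

```bash
python3 -c "
from rig import env
print(env.close_job())"
```

```text
the job is handed in; nothing more can be done
None
```

Both wing nuts are turned about 93°, and the gripper is holding the lid by its bar at about 49.5° open; I handed the job in at 13 s, but the hand-in call returned no verdict.

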